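# Portion bearing balls from a gated hopper into keyed kit bins

## Robot

A 7-joint arm with a two-finger parallel gripper is mounted at the origin on a cart in front of the work surface, level with it; the furniture and walls round the work are solid. World frame = base frame: x ahead of the robot, y to its left, z up, the work surface at z = 0. Lengths are in m, angles in rad, forces in N, time in s.
With the tool pointing down it reaches from about 0.425 to 0.8 m from the base axis. Payload 8.3 kg.
Tool frame: the origin (TCP) lies between the finger pads; the fingertips stand 14 mm ahead of it and the grasp point (between the pads) lies 5 mm behind it; z points along the fingers, y is the direction in which the jaws open and shut (so a half turn about z gives the same grasp; the last joint's range is limited). The gripper opens to 85 mm and grips with 20 to 120 N. Pads are 22 mm wide; open, the fingers measure 114 mm over their backs; the gripper's body (76 mm by 85 mm) begins 54 mm behind the grasp point. The pads swing forward as they close: fully open they stand 13 mm farther back than shut.
Start: joints at [1.142, 0.383, 0.016, 1.37, -0.006, 1.388, -0.046], TCP at [0.224, -0.584, 0.206] pointing down, gripper open.
Joint ranges: [-2.95, 2.95], [-0.25, 2.06], [-1.52, 1.56], [0.18, 2.33], [-1.44, 4.58], [0.02, 2.06], [-3.01, 3.01]. Speed limits (rad/s): [2.39, 2.39, 3.01, 3.01, 3.14, 3.14, 3.14].

## Interface

Orientations are given as a unit quaternion [x, y, z, w].
In Python, from workcell import arm, jaws, planner, grab_frame, calibration, job, spotter gives the robot as it stands. Calls block until the motion is done:
- arm.reach(position, orientation): joint-space move of the TCP to a pose.
- arm.line_to(position, attitude=None, feed=0.15, f_stop=None): straight line of the TCP; attitude=None keeps the orientation; feed is the mean speed in m/s. With f_stop (N) it stops when the force on the tool has changed by that much, and returns True; else False.
- arm.movej(angles): joint-space move.
- jaws.release() and jaws.close(): open the fingers fully, or close them until they stop; the grip force is fixed at half the most.
- arm.wait(seconds).
- planner.ik(position, orientation): joint angles nearest the present ones, or None.
- grab_frame(name): name is "scene" or "top" or "wrist"; returns the picture (420x560x3 uint8, blue, green, red); there is no depth.
- calibration(name): a dict with "camera_matrix" (3x3 intrinsics, pixels), "xyz" and "rotation" of the camera in the world. Camera axes: x right, y up, looking along -z (the intrinsics and any distortion apply to the point x, -y, -z); pixel columns grow to the right and rows downward; lengths in m; the calibration is good to about 2 mm. A picture is of the moment at which its call begins: read the wrist's pose just before it. calibration takes no time and is no camera call; for the wrist camera it gives the pose at the moment of the call.
A pose or a line that the arm cannot do raises arm.PlanningError and nothing moves.
- job.sign_off(): hands the job in, once; it reports no verdict.
Trained networks look in the newest picture that a camera, given by its name, has taken for a name from the list of things; names that differ only in an ending like _2 or _b are one class to them, and where a whole thing is asked for, a point or a joint stands for the part that bears it (a point fixed in the world has none). Each returns a list of dicts, best first, with "confidence" (0 to 1); they miss things now and then, are a little off and sometimes report something else, mostly with a low value. They report only what shows in the picture. A call takes as long as a camera call.
- spotter.silhouettes(camera, thing): "pixels" (420x560 bool, what is visible of it) and "location" ([column, row] in pixels, amid what is visible of it).
- spotter.spot_point(camera, thing): "location" ([column, row] in pixels: a listed point, or the origin of a listed thing).
Readings, each from a call of its own:
- arm.get_t(): time.
- arm.get_joint_pos(): joint angles.
- arm.get_joint_velocities(): joint speeds.
- arm.get_joint_torque(): joint torques, N m.
- arm.get_tcp_pos(): TCP position.
- arm.get_ee_rot(): TCP orientation.
- arm.get_force(): force on the tool from outside, world axes, zero at the start.
- arm.get_torque(): the same for the moment, N m.
- arm.get_finger_gap(): finger opening in m.
Only numpy, scipy, OpenCV 4.12 (cv2) and the standard library are available. Lean on these libraries where they do the work, as an engineer would, in place of code of your own. Each camera call takes 0.05 s, during which the arm holds its last target.

## Task

Fill one portion of bearing balls into every six-sided bin on the worktop: draw the feeder's carriage fully out, drop each bin flush into a six-sided pocket of the carriage, filling the pockets from the right-hand end without a gap (the gate uncovers the chambers from that end), then push the carriage fully home. Slide the hopper's gate open by its tab just far enough that the chamber over each bin gives up all its three balls and no further chamber lets any go, then shut the gate fully and draw the carriage fully out again with the filled bins still seated in it. Spill no ball and leave the other things on the worktop where they are.

Things in the scene. Friction and masses are not known exactly. Their poses are not given: they have to be found in the camera images.
- feeder: fixed ball feeder; origin on the worktop under mid-hopper; x away from the robot, y left along the hopper, z up. Base from x -149 to +37 mm, y +-134 mm; hopper 72 mm deep (x), top 125 mm high. Four chambers in a row, centred at y -91.5, -30.5, 30.5, 91.5 mm: 1 to 4 from the right. Each is 38 mm wide at the foot, 23 mm dividers between, and holds three balls lying on the gate, in 4 too
- gate (a joint): travel (m) of the dark steel gate under all four chambers: 0 shut, grows as it is drawn out to the left (feeder's +y), stop at 0.235. It uncovers chamber 1 first, then 2, 3, 4; the last ball of chamber k has dropped at 0.061 x k - 0.012, the first of the next drops at 0.061 x k + 0.020. White lines across the gate leave the left end plate at 0.061, 0.122, 0.183
- gate_grip (a point): middle of the gate's upright black pull tab, 26 mm (feeder x) by 10 mm thick (feeder y), standing from 72 to 110 mm above the worktop; the point is at 92 mm, 71 mm from the hopper's left end plate when shut. It moves with the gate along the feeder's y; about 2 N, and stays where it is left
- carriage (a joint): travel (m) of the filling carriage: 0 pushed fully home under the hopper (pocket k right under chamber k), 0.110 drawn fully out toward the robot (feeder's -x), stops at both. Slides with about 2 N, stays where it is left
- carriage_grip (a point): middle of the carriage's upright black grip, 10 mm thick (feeder x) by 30 mm (feeder y), standing from 18 to 59 mm above the worktop; the point is at 42 mm, 122 mm in front of the row of pockets. It moves with the carriage along the feeder's x
- pocket_1 (a point): centre of the floor of carriage pocket 1, the right-hand end (under chamber 1), 14 mm above the worktop; it moves with the carriage; axes as the feeder's. A six-sided pocket, 51 mm across flats, 8 mm deep, with two flats facing the feeder's +x and -x and its corners toward the neighbouring pockets, which are 61 mm away along y.
- pocket_2 (a point): centre of the floor of carriage pocket 2, the second from the right (under chamber 2), 14 mm above the worktop; it moves with the carriage; axes as the feeder's. A six-sided pocket, 51 mm across flats, 8 mm deep, with two flats facing the feeder's +x and -x and its corners toward the neighbouring pockets, which are 61 mm away along y.
- pocket_3 (a point): centre of the floor of carriage pocket 3, the third from the right (under chamber 3), 14 mm above the worktop; it moves with the carriage; axes as the feeder's. A six-sided pocket, 51 mm across flats, 8 mm deep, with two flats facing the feeder's +x and -x and its corners toward the neighbouring pockets, which are 61 mm away along y. A fourth pocket, like it, lies 61 mm further left and stays empty
- bin_a_c (a point): centre, half-way up (20 mm above its underside), of a loose grey six-sided open bin, 48 mm across flats, 55 mm across corners, 40 mm high, walls 2.5 mm, floor 4 mm, about 70 to 130 g; two flats face its own +x and -x, so a turn of 60 degrees changes nothing. May be absent
- bin_b_c (a point): centre, half-way up (20 mm above its underside), of a loose grey six-sided open bin, 48 mm across flats, 55 mm across corners, 40 mm high, walls 2.5 mm, floor 4 mm, about 70 to 130 g; two flats face its own +x and -x, so a turn of 60 degrees changes nothing. May be absent
- bin_c_c (a point): centre, half-way up (20 mm above its underside), of a loose grey six-sided open bin, 48 mm across flats, 55 mm across corners, 40 mm high, walls 2.5 mm, floor 4 mm, about 70 to 130 g; two flats face its own +x and -x, so a turn of 60 degrees changes nothing. May be absent
- ball_1: steel bearing ball, 18 mm in diameter, origin at its centre; one of the three that start in chamber 1
- ball_2: steel bearing ball, 18 mm in diameter, origin at its centre; one of the three that start in chamber 1
- ball_3: steel bearing ball, 18 mm in diameter, origin at its centre; one of the three that start in chamber 1
- ball_4: steel bearing ball, 18 mm in diameter, origin at its centre; one of the three that start in chamber 2
- ball_5: steel bearing ball, 18 mm in diameter, origin at its centre; one of the three that start in chamber 2
- ball_6: steel bearing ball, 18 mm in diameter, origin at its centre; one of the three that start in chamber 2
- ball_7: steel bearing ball, 18 mm in diameter, origin at its centre; one of the three that start in chamber 3
- ball_8: steel bearing ball, 18 mm in diameter, origin at its centre; one of the three that start in chamber 3
- ball_9: steel bearing ball, 18 mm in diameter, origin at its centre; one of the three that start in chamber 3
- tape_measure: pocket tape measure, 36x74x63 mm, origin under its centre; not part of the job
- label_roll: roll of blank labels, 69 mm across, 50 mm high, origin under its centre; not part of the job
- marker: black marker pen lying on the worktop, 18x132x20 mm, origin under its centre; not part of the job

How it is judged:
By the outcome, as a careful person would: the job done as asked, in the order asked, and still so for the second after the job is handed in, with the robot touching nothing.
Of bin_a, bin_b, bin_c only 2 to 3 are there at a start; the rules pass over those that are not, and their reading is None.
At some moment in a run one of bin_a, bin_b, bin_c may be knocked a few centimetres aside while the robot is not near it.
Once in a run the grip may slacken for a moment while it holds something.
It also fails if it takes over 192 s, if anything falls off the work surface, if the arm or the gripper's body presses on something with over 40 N, if the wrist force passes 120 N, or if a joint passes its speed limit or range.

## Working session

There is one attempt and no reset: what is moved stays moved. The work goes in short steps, each a Python script; the robot and the scene stay as the last script left them, time stands still between calls to the robot, and variables do not carry over. Pictures are saved under pics/ and viewed, and the job is handed in when it is done.

```bash
ls; mkdir -p pics
python3 - <<'E'
from workcell import *
import cv2
for n in ("scene","top","wrist"):
    im=grab_frame(n); cv2.imwrite(f"pics/{n}0.png",im)
    c=calibration(n); print(n,c)
print(arm.get_t(),arm.get_tcp_pos(),arm.get_ee_rot(),arm.get_finger_gap())
E
```

```text
pics
scene {'camera_matrix': array([[451.84127581,   0.        , 277.59658656],
       [  0.        , 451.84127581, 209.14194327],
       [  0.        ,   0.        ,   1.        ]]), 'xyz': array([ 0.64245795, -0.57430298,  1.24118821]), 'rotation': array([0.23429829, 0.01567997, 0.09257853, 0.96761959])}
top {'camera_matrix': array([[406.94820743,   0.        , 282.25141365],
       [  0.        , 406.94820743, 214.04175806],
       [  0.        ,   0.        ,   1.        ]]), 'xyz': array([ 0.42635968, -0.01407202,  1.52802304]), 'rotation': array([-0.02772908,  0.03195794,  0.7113953 , -0.70151729])}
wrist {'camera_matrix': array([[323.76943541,   0.        , 280.74512999],
       [  0.        , 323.76943541, 210.74571611],
       [  0.        ,   0.        ,   1.        ]]), 'xyz': array([ 0.30203365, -0.55272619,  0.37330124]), 'rotation': array([-0.13581424,  0.09449087, -0.55878482,  0.81264106])}
0.15 [ 0.22343297 -0.58325659  0.20530744] [ 9.83320266e-01  1.81881013e-01 -1.28716090e-04 -7.31512773e-04] 0.08542130569301315
```

View pics/scene0.png

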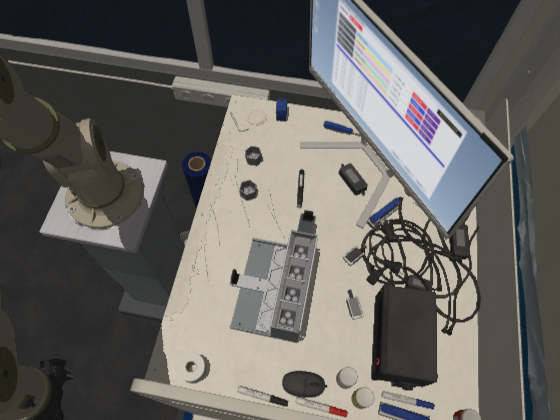

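View pics/top0.png

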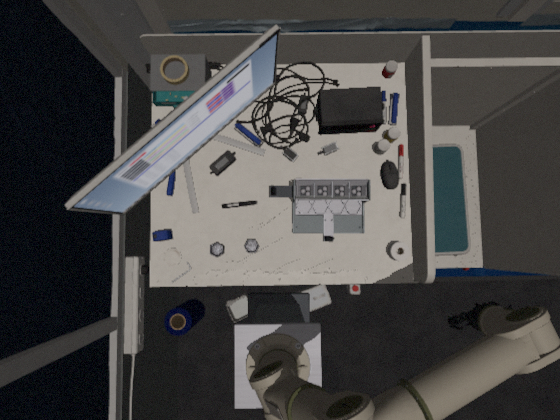

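View pics/wrist0.png

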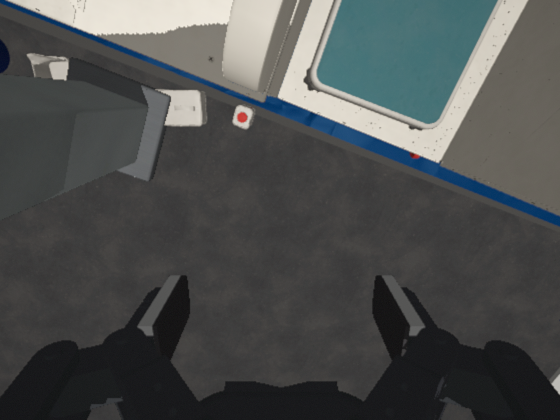

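The pictures show two bins, at top (217,249) and (251,245). The feeder sits around (330,205), with its gate tab at (285,190) and its carriage grip at (328,238). Next I'll measure these with the networks.

```bash
cat > h.py <<'E'
from workcell import *
import numpy as np, cv2
from scipy.spatial.transform import Rotation as R
def proj(c,P):
    P=np.atleast_2d(P); q=R.from_quat(c['rotation']).inv().apply(P-c['xyz'])
    K=c['camera_matrix']; return np.c_[K[0,0]*q[:,0]/-q[:,2]+K[0,2], K[1,1]*-q[:,1]/-q[:,2]+K[1,2]]
def onz(c,uv,z):
    K=c['camera_matrix']; d=np.array([(uv[0]-K[0,2])/K[0,0],-(uv[1]-K[1,2])/K[1,1],-1.])
    d=R.from_quat(c['rotation']).apply(d); s=(z-c['xyz'][2])/d[2]; return c['xyz']+s*d
def shot(cam,name=None,scale=None):
    c=calibration(cam); im=grab_frame(cam)
    if name: cv2.imwrite(f"pics/{name}.png",im)
    return c,im
def spot(c,cam,thing,z,minc=0.3):
    out=[]
    for d in spotter.spot_point(cam,thing):
        if d['confidence']>=minc: out.append((np.round(onz(c,d['location'],z),4)[:2],np.round(d['location'],1),round(d['confidence'],2)))
    return out
def down(yaw): # tool down, tool y axis (jaw) at angle yaw from world +y ... jaw dir
    # tool z=-Z ; tool y = (cos a, sin a,0)
    y=np.array([np.cos(yaw),np.sin(yaw),0]); z=np.array([0,0,-1.]); x=np.cross(y,z)
    return R.from_matrix(np.c_[x,y,z]).as_quat()
E
python3 - <<'E'
from h import *
T=dict(bin_a_c=.02,gate_grip=.092,carriage_grip=.042,pocket_1=.014,feeder=0,tape_measure=0,label_roll=0,marker=0,ball_1=.085)
for cam in ("top","scene"):
    c,im=shot(cam)
    for t,z in T.items(): print(cam,t,[ (a.tolist(),b.tolist(),k) for a,b,k in spot(c,cam,t,z)])
print(arm.get_t())
c,im=shot("top"); cv2.imwrite("pics/topz.png",cv2.resize(im[150:290,140:420],None,fx=2.85,fy=2.85,interpolation=cv2.INTER_CUBIC))
c,im=shot("scene"); cv2.imwrite("pics/scenez.png",cv2.resize(im[90:390,170:370],None,fx=2,fy=2,interpolation=cv2.INTER_CUBIC))
E
```

```text
top bin_a_c [([0.4284, 0.2093], [219.5, 248.8], 0.69)]
top gate_grip [([0.6269, 0.0011], [275.0, 192.0], 0.78)]
top carriage_grip [([0.4581, -0.184], [326.5, 239.1], 0.7)]
top pocket_1 [([0.5778, -0.2192], [334.3, 207.1], 0.93), ([0.5845, -0.1706], [321.3, 205.5], 0.84), ([0.5943, -0.2781], [349.9, 202.5], 0.75), ([0.6368, 0.0106], [272.7, 192.3], 0.49)]
top feeder [([0.6217, -0.2001], [328.5, 196.0], 0.78), ([0.4386, 0.2205], [217.3, 246.1], 0.33)]
top tape_measure [([0.4736, 0.4232], [163.1, 237.5], 0.74), ([0.5808, -0.2468], [341.1, 206.6], 0.63)]
top label_roll [([0.4206, -0.4444], [394.9, 248.4], 0.78), ([0.476, 0.4333], [160.4, 236.9], 0.66)]
top marker [([0.597, 0.1333], [240.4, 203.7], 0.47)]
top ball_1 [([0.6204, -0.3093], [361.8, 192.9], 0.58), ([0.6444, -0.2978], [358.4, 186.3], 0.58), ([0.6277, -0.2274], [338.9, 191.2], 0.48), ([0.6322, -0.1609], [320.3, 190.2], 0.37), ([0.6373, -0.2374], [341.6, 188.5], 0.36)]
scene bin_a_c [([0.4272, 0.2206], [253.1, 155.4], 0.7)]
scene gate_grip [([0.6357, -0.0041], [307.5, 218.1], 0.93)]
scene carriage_grip [([0.4587, -0.1975], [232.1, 276.6], 0.86), ([0.6335, -0.2062], [293.8, 291.3], 0.49)]
scene pocket_1 [([0.5854, -0.1638], [279.2, 276.8], 0.96), ([0.5799, -0.2111], [274.1, 292.4], 0.9), ([0.5798, -0.2919], [268.4, 320.9], 0.73)]
scene feeder [([0.645, -0.1919], [298.0, 291.6], 0.83)]
scene tape_measure [([0.4893, 0.4269], [283.4, 112.8], 0.48), ([0.6103, -0.2633], [281.3, 314.0], 0.4)]
scene label_roll [([0.4163, -0.4538], [194.6, 371.5], 0.84)]
scene marker [([0.5943, 0.1435], [299.8, 187.5], 0.56)]
scene ball_1 [([0.6435, -0.2369], [296.3, 298.4], 0.6), ([0.6285, -0.1872], [293.9, 279.4], 0.6), ([0.6217, -0.2278], [288.7, 293.5], 0.54), ([0.6165, -0.299], [281.8, 319.8], 0.48), ([0.6159, -0.2805], [282.9, 312.7], 0.46), ([0.6395, -0.1814], [298.3, 278.1], 0.38), ([0.6336, -0.2164], [293.9, 290.2], 0.35)]
1.15
```

View pics/topz.png

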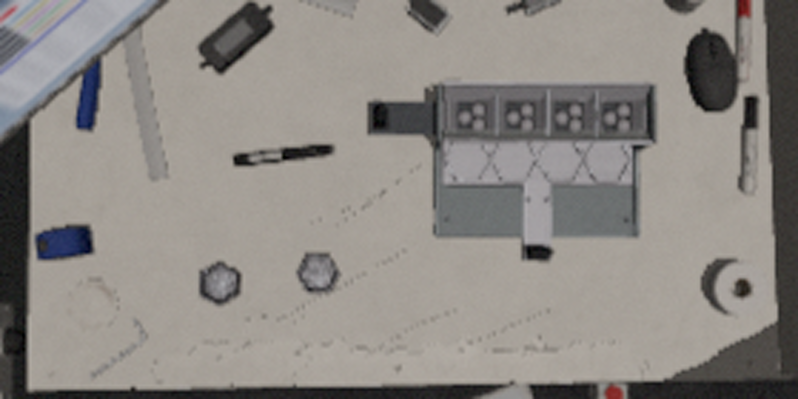

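View pics/scenez.png

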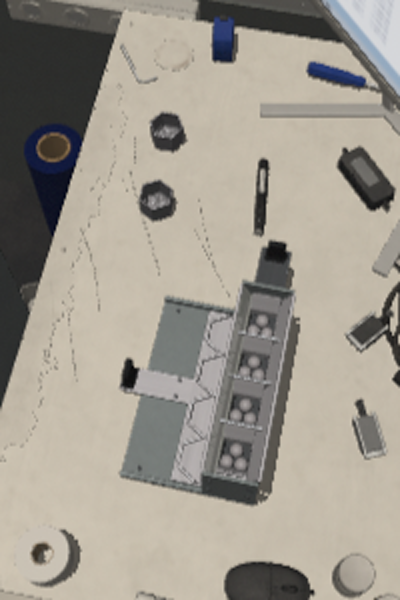

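Run:
```python
from h import *
q=down(-np.pi/2)
arm.reach([0.45,-0.19,0.33],q)
print(arm.get_t(),arm.get_tcp_pos(),arm.get_joint_pos())
c,im=shot("wrist","w1"); print(c)
T=dict(gate_grip=.092,carriage_grip=.042,pocket_1=.014,feeder=0,ball_1=.085)
for t,z in T.items(): print(t,[ (a.tolist(),b.tolist(),k) for a,b,k in spot(c,"wrist",t,z)])
print(arm.get_t())
```

```text
2.9667 [ 0.44958395 -0.19114314  0.3295873 ] [ 0.59685848  0.07052285 -0.27782957  1.48536415  0.01950233  1.58911302
 -1.25245322]
{'camera_matrix': array([[323.76943541,   0.        , 280.74512999],
       [  0.        , 323.76943541, 210.74571611],
       [  0.        ,   0.        ,   1.        ]]), 'xyz': array([ 0.53380557, -0.19078742,  0.49757016]), 'rotation': array([ 0.11691693, -0.11762041,  0.69788445, -0.69674469])}
gate_grip [([0.6332, 0.0113], [94.4, 2.0], 0.7)]
carriage_grip [([0.6208, -0.1959], [285.0, 24.5], 0.68), ([0.4607, -0.1955], [284.4, 153.8], 0.64)]
pocket_1 [([0.5834, -0.2878], [352.2, 60.0], 0.79), ([0.5844, -0.2237], [305.1, 59.3], 0.75), ([0.5804, -0.17], [265.7, 62.6], 0.65), ([0.6367, -0.1729], [267.2, 15.4], 0.53), ([0.63, -0.246], [322.9, 21.1], 0.4)]
feeder [([0.6318, -0.1974], [285.8, 22.0], 0.69)]
ball_1 [([0.6212, -0.1752], [266.9, 15.8], 0.77), ([0.62, -0.2364], [321.7, 16.9], 0.71), ([0.6331, -0.2954], [375.7, 3.3], 0.65), ([0.6162, -0.2973], [375.9, 20.7], 0.6), ([0.6281, -0.2823], [363.4, 8.5], 0.53), ([0.6287, -0.1578], [251.1, 8.1], 0.53)]
3.2667
```

View pics/w1.png

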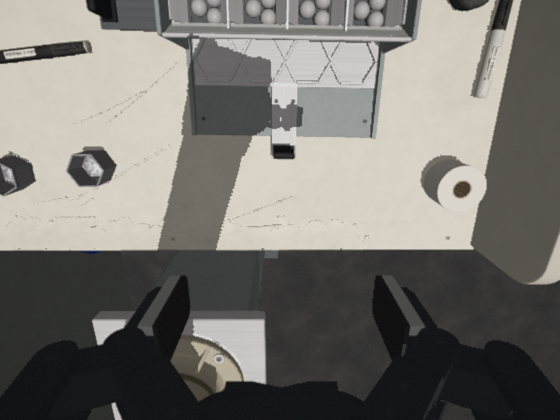

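Run:
```python
from h import *
q=down(-np.pi/2)
arm.reach([0.53,-0.14,0.36],q)
print(arm.get_t(),arm.get_tcp_pos())
c,im=shot("wrist","w2"); np.savez("w2.npz",**c)
T=dict(gate_grip=.092,carriage_grip=.042,pocket_1=.014,feeder=0,bin_a_c=.02)
for t,z in T.items(): print(t,[ (a.tolist(),b.tolist(),k) for a,b,k in spot(c,"wrist",t,z)])
cv2.imwrite("pics/w2z.png",cv2.resize(im[0:240,80:460],None,fx=2.1,fy=2.1,interpolation=cv2.INTER_CUBIC))
```

```text
3.75 [ 0.53068236 -0.13930184  0.35961574]
gate_grip [([0.6339, 0.0087], [163.5, 82.4], 0.97)]
carriage_grip [([0.4554, -0.1988], [319.0, 205.7], 0.96), ([0.4306, -0.4229], [458.2, 220.7], 0.68), ([0.4335, 0.1998], [69.5, 218.2], 0.51)]
pocket_1 [([0.5774, -0.23], [340.5, 124.6], 0.97), ([0.5825, -0.1758], [305.3, 121.1], 0.87), ([0.579, -0.2897], [379.5, 123.6], 0.75)]
feeder [([0.6368, -0.1987], [320.7, 83.5], 0.91), ([0.4286, 0.0992], [143.3, 212.5], 0.34)]
bin_a_c [([0.4296, 0.2149], [69.1, 215.8], 0.6), ([0.4215, -0.4372], [459.0, 221.1], 0.35)]
```

View pics/w2z.png

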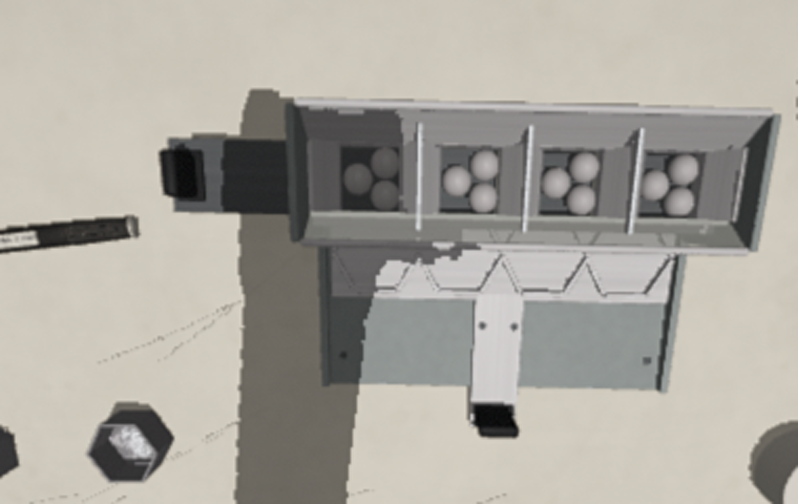

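View pics/w2.png

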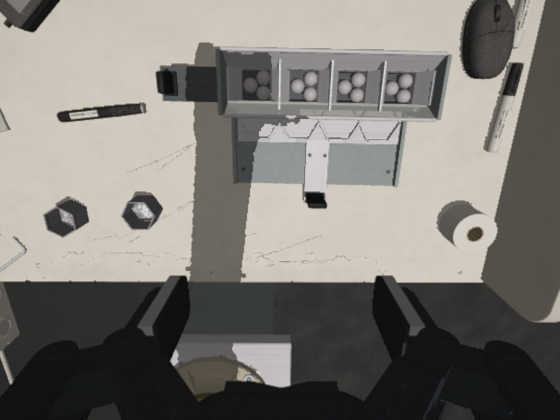

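Run:
```python
from h import *
c=dict(np.load("w2.npz"))
for n,uv,z in [("LF",(219.5,46.7),.125),("RF",(451.4,54.8),.125),("RN",(440.5,119),.125),("LN",(222.9,114.3),.125),
  ("bL",(233.8,182.9),.0),("bR",(398,185.7),.0),("bL",(233.8,182.9),.02),("bR",(398,185.7),.02),("gripL",(305,193),.059),("gripR",(326.5,193),.059),
  ("tabL",(156.5,82),.11),("tabR",(177,82),.11),("div12",(384.5,109),.115),("div34",(279,109),.115),("z1",(80+560/2.1,290/2.1),.022),("v12",(80+588/2.1,255/2.1),.022),("v34",(80+418/2.1,255/2.1),.022)]:
    print(n,np.round(onz(c,uv,z),4))
```

```text
LF [ 0.6698 -0.0696  0.125 ]
RF [ 0.662  -0.3305  0.125 ]
RN [ 0.5922 -0.3296  0.125 ]
LN [ 0.5972 -0.0693  0.125 ]
bL [ 0.4815 -0.0597  0.    ]
bR [ 0.4772 -0.3351  0.    ]
bL [ 0.4866 -0.0627  0.02  ]
bR [ 0.4824 -0.3277  0.02  ]
gripL [ 0.481  -0.1748  0.059 ]
gripR [ 0.4811 -0.2071  0.059 ]
tabL [0.6336 0.0109 0.11  ]
tabR [ 0.6336 -0.0137  0.11  ]
div12 [ 0.6033 -0.2644  0.115 ]
div34 [ 0.603  -0.1361  0.115 ]
z1 [ 0.558  -0.2393  0.022 ]
v12 [ 0.5827 -0.2577  0.022 ]
v34 [ 0.5825 -0.1356  0.022 ]
```

The feeder fits at about (0.6305, -0.1985) with yaw -0.02, and the carriage is drawn out by about 48 mm. Next I'll grip the carriage and pull it to its stop.

```bash
cat >> h.py <<'E'
F=np.array([.6305,-.1985]); YAW=-.02
def fw(x,y,z=None):
    c,s=np.cos(YAW),np.sin(YAW); p=F+[c*x-s*y,s*x+c*y]
    return p if z is None else np.r_[p,z]
def wf(p):
    c,s=np.cos(YAW),np.sin(YAW); d=np.array(p[:2])-F; return np.array([c*d[0]+s*d[1],-s*d[0]+c*d[1]])
def st(msg=""):
    print(msg,"t",round(arm.get_t(),2),"tcp",np.round(arm.get_tcp_pos(),4),"feeder",np.round(wf(arm.get_tcp_pos()),4),"gap",round(arm.get_finger_gap(),4),"F",np.round(arm.get_force(),1))
E
python3 - <<'E'
from h import *
best=None
for y in (YAW,YAW+np.pi):
    j=planner.ik(fw(-.170,0,.15),down(y)); j2=planner.ik(fw(-.232,0,.042),down(y)); print(y,j,j2)
    if j is not None and (best is None or abs(j[6])<abs(best[1][6])): best=(y,j)
y=best[0]; q=down(y); print("yaw",y)
arm.reach(fw(-.170,0,.15),q)
arm.line_to(fw(-.170,0,.042),f_stop=10); st("down")
jaws.close(); st("closed")
r=arm.line_to(fw(-.245,0,.042),feed=.06,f_stop=15); st(f"pulled {r}")
shot("top","top2");
E
```

```text
-0.02 [ 0.72592379  0.17998927 -0.43484338  1.77295193  0.08080955  1.20618036
  0.2483993 ] [ 0.73983522  0.18117672 -0.38902267  2.03656834  0.08480164  0.93883902
  0.28639744]
3.121592653589793 [ 0.50136624  0.16062715 -0.18256533  1.78250065  0.03114424  1.20125312
 -2.85174464] [ 0.57177179  0.16732784 -0.20646996  2.04353311  0.04245891  0.93465266
 -2.8187213 ]
yaw -0.02
down t 6.4 tcp [ 0.4613 -0.1953  0.0429] feeder [-1.692e-01 -1.000e-04] gap 0.0855 F [ 0.6 -0.1 -0.1]
closed t 7.17 tcp [ 0.4605 -0.1951  0.042 ] feeder [-0.17  0.  ] gap -0.0004 F [ 0.1 -0.3 -0.2]
pulled False t 8.57 tcp [ 0.3859 -0.1936  0.0421] feeder [-2.446e-01  1.000e-04] gap -0.0001 F [0.1 0.6 0.3]
```

Run:
```python
from h import *
st()
shot("wrist","w3"); c,im=shot("scene"); cv2.imwrite("pics/s3.png",cv2.resize(im[190:390,150:350],None,fx=3,fy=3))
```

```text
t 8.62 tcp [ 0.3859 -0.1935  0.042 ] feeder [-2.446e-01  1.000e-04] gap -0.0001 F [ 0.2  0.2 -0.4]
```

View pics/w3.png

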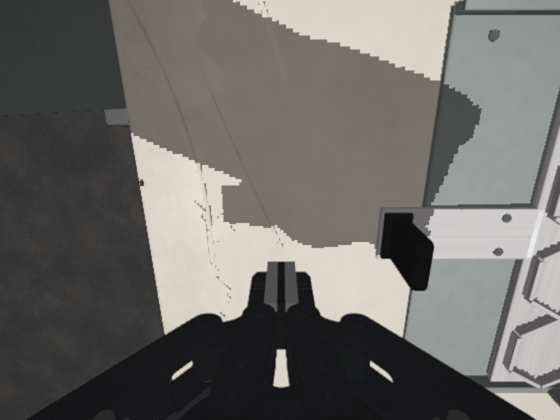

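View pics/s3.png

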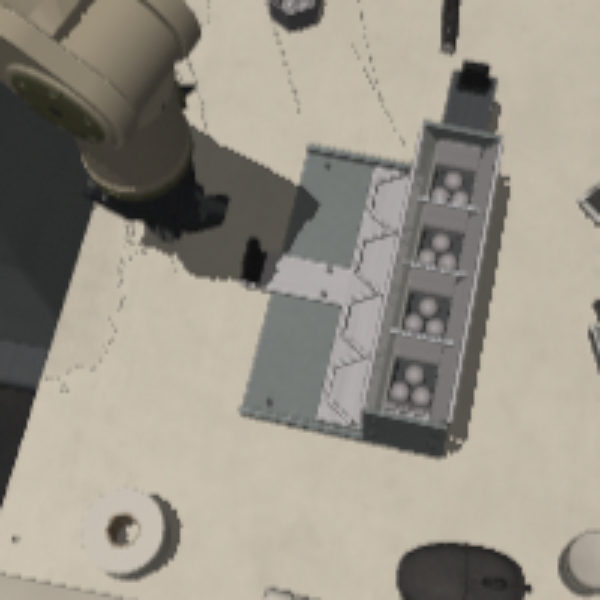

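Run:
```python
from h import *
c,im=shot("wrist")
print(c['xyz'],proj(c,arm.get_tcp_pos()),proj(c,arm.get_tcp_pos()-[0,0,.014]))
for uv,z in [((408,257),.059),((432,245),.059),((424,290),.059),((407,282),.059),((386,213),.02),((415,213),.02),((413,105+0),.0),((405,345),.0)]: print(uv,np.round(onz(c,uv,z),4))
print([ (a.tolist(),b.tolist(),k) for a,b,k in spot(c,"wrist","carriage_grip",.042)])
c,im=shot("scene")
print([ (a.tolist(),b.tolist(),k) for a,b,k in spot(c,"scene","carriage_grip",.042)])
```

```text
[ 0.3870027  -0.10850311  0.20997639] [[281.15563384 254.95307085]] [[281.10285783 244.61497474]]
(408, 257) [ 0.4517 -0.1874  0.059 ]
(432, 245) [ 0.4633 -0.1808  0.059 ]
(424, 290) [ 0.4625 -0.2075  0.059 ]
(407, 282) [ 0.4528 -0.2023  0.059 ]
(386, 213) [ 0.4514 -0.177   0.02  ]
(415, 213) [ 0.4695 -0.1773  0.02  ]
(413, 105) [ 0.4687 -0.1137  0.    ]
(405, 345) [ 0.4831 -0.2969  0.    ]
[([0.4605, -0.1936], [411.2, 252.7], 0.66)]
[([0.4617, -0.2031], [232.7, 278.7], 0.63)]
```

Run:
```python
from h import *
c=calibration("wrist"); p=np.array(arm.get_tcp_pos()); Q=R.from_quat(arm.get_ee_rot())
for x in (-.011,0,.011):
  for y in (0,.02,):
    for z in (.014,-.005,-.02): print((x,y,z),np.round(proj(c,p+Q.apply([x,y,z]))[0]))
print(Q.as_matrix().round(3))
jaws.release(); c,im=shot("wrist","w4")
for y in (-.0425,.0425):
  for x in (-.011,.011): print((x,y),np.round(proj(c,p+Q.apply([x,y,.001]))[0]))
```

```text
(-0.011, 0, 0.014) [281. 261.]
(-0.011, 0, -0.005) [281. 276.]
(-0.011, 0, -0.02) [281. 291.]
(-0.011, 0.02, 0.014) [313. 260.]
(-0.011, 0.02, -0.005) [316. 276.]
(-0.011, 0.02, -0.02) [319. 291.]
(0, 0, 0.014) [281. 245.]
(0, 0, -0.005) [281. 259.]
(0, 0, -0.02) [281. 273.]
(0, 0.02, 0.014) [314. 245.]
(0, 0.02, -0.005) [317. 259.]
(0, 0.02, -0.02) [320. 272.]
(0.011, 0, 0.014) [281. 228.]
(0.011, 0, -0.005) [281. 241.]
(0.011, 0, -0.02) [281. 253.]
(0.011, 0.02, 0.014) [314. 228.]
(0.011, 0.02, -0.005) [318. 241.]
(0.011, 0.02, -0.02) [321. 253.]
[[ 0.02  1.   -0.  ]
 [ 1.   -0.02  0.  ]
 [ 0.   -0.   -1.  ]]
(-0.011, -0.0425) [209. 271.]
(0.011, -0.0425) [207. 237.]
(-0.011, 0.0425) [353. 271.]
(0.011, 0.0425) [356. 236.]
```

View pics/w4.png

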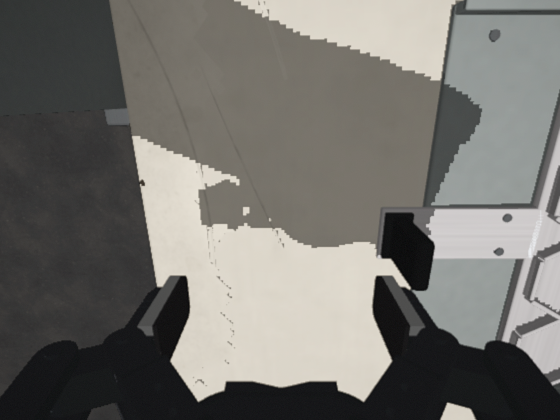

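Run:
```python
from h import *
arm.line_to([.40,-.193,.12],feed=.25)
arm.line_to([.43,-.08,.08],feed=.25)
jaws.close()
r=arm.line_to([.43,-.08,.010],feed=.04,f_stop=4); st(r)
shot("wrist","w5"); 
c,im=shot("scene"); cv2.imwrite("pics/s5.png",cv2.resize(im[150:350,150:350],None,fx=3,fy=3)); print(proj(c,arm.get_tcp_pos()))
```

```text
False t 13.53 tcp [ 0.4302 -0.08    0.0102] feeder [-0.2027  0.1144] gap 0.0001 F [0.3 0.2 0.1]
[[232.71814622 240.90785391]]
```

View pics/w5.png

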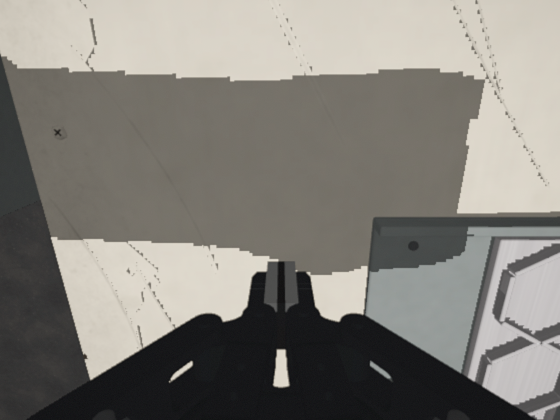

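View pics/s5.png

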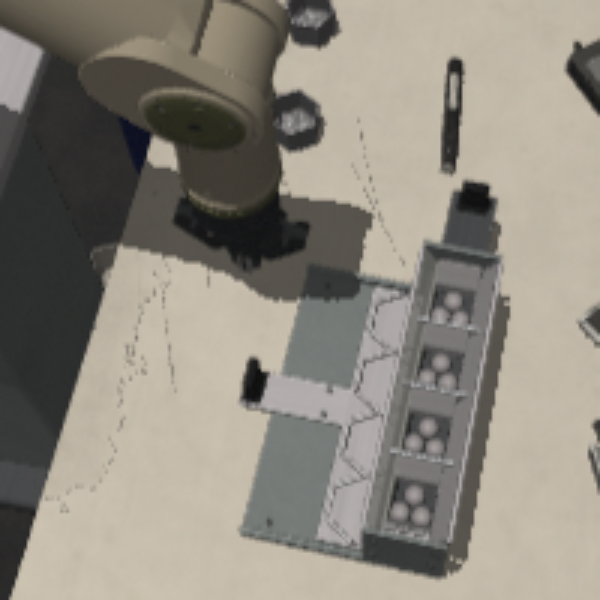

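Closed on air at z = 0.010 with no contact, so the fingers stand higher than the stated tool frame says. I'll feel for the worktop to find the true tip height.

Run:
```python
from h import *
r=arm.line_to([.43,-.08,-.045],feed=.03,f_stop=4); st(r); print(arm.get_joint_pos())
c,im=shot("wrist"); print(np.round(c['xyz'],4))
arm.line_to([.43,-.08,.06],feed=.1); st()
```

```text
True t 14.78 tcp [ 0.43   -0.0801 -0.0251] feeder [-0.2028  0.1144] gap -0.0002 F [-3.2  0.1  9.8]
[ 0.57211775  0.30376696 -0.51312396  2.09748022  0.20893754  0.78900902
 -0.0895777 ]
[0.4313 0.005  0.1428]
 t 15.83 tcp [ 0.4295 -0.0799  0.0594] feeder [-0.2034  0.1145] gap -0.0001 F [ 0.4  1.3 -0.3]
```

The tips touch the worktop at TCP z of about -0.0245, where +0.014 was expected. The real tool is therefore about 38.5 mm shorter than the frame says, and I'll correct for that everywhere. Retrying the carriage.

```bash
cat >> h.py <<'E'
DZ=-.0385
def W(p): p=np.array(p,float); p[2]+=DZ; return p   # true TCP -> commanded
E
python3 - <<'E'
from h import *
q=down(YAW)
arm.line_to(W([.43,-.08,.14]),feed=.25); jaws.release()
arm.line_to(W(fw(-.170,.002,.14)),attitude=q,feed=.25)
r=arm.line_to(W(fw(-.170,.002,.042)),feed=.12,f_stop=10); st(f"down {r}")
jaws.close(); st("closed")
r=arm.line_to(W(fw(-.245,.002,.042)),feed=.05,f_stop=12); st(f"pulled {r}")
c,im=shot("wrist","w6"); shot("top","top6")
E
```

```text
down False t 18.52 tcp [ 0.4612 -0.1931  0.0042] feeder [-0.1694  0.002 ] gap 0.0853 F [-0.   0.2  0.1]
closed t 19.19 tcp [ 0.4607 -0.1931  0.0037] feeder [-0.1698  0.002 ] gap 0.0093 F [-0.8  0.   4. ]
pulled True t 20.34 tcp [ 0.3981 -0.1919  0.0037] feeder [-0.2325  0.0019] gap 0.0091 F [ 3.7 -0.9 -0.9]
```

View pics/w6.png

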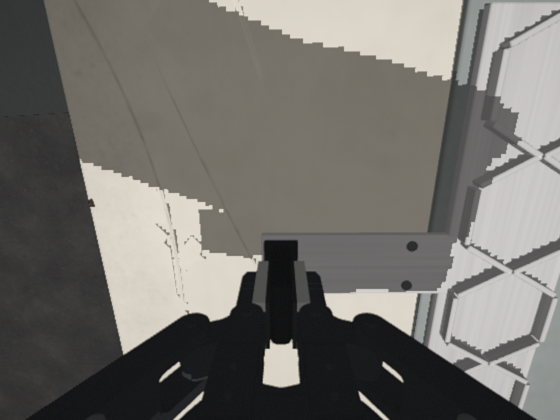

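Run:
```python
from h import *
jaws.release()
arm.line_to(W(fw(-.232,.002,.14)),feed=.25)
q=down(YAW)
arm.reach([.50,-.24,.16],q)
st(); c,im=shot("wrist","w7"); np.savez("w7.npz",**c)
print("pocket",[ (a.tolist(),b.tolist(),k) for a,b,k in spot(c,"wrist","pocket_1",.014)])
for s in spotter.silhouettes("wrist","pocket_1")[:2]: print(s['confidence'],s['location'],s['pixels'].sum())
pts=np.array([fw(-.11,y,.014) for y in(-.0915,-.0305,.0305,.0915)]); uv=proj(c,pts)
im2=im.copy()
for k,y in enumerate((-.0915,-.0305,.0305,.0915)):
    r=.051/np.sqrt(3); h=np.array([fw(-.11+r*np.cos(a),y+r*np.sin(a),.022) for a in np.pi/2+np.arange(6)*np.pi/3])
    cv2.polylines(im2,[np.round(proj(c,h)*16).astype(int)],True,(0,0,255),1,cv2.LINE_AA,4)
cv2.imwrite("pics/w7o.png",cv2.resize(im2,(800,600)))
```

```text
t 22.28 tcp [ 0.4993 -0.2394  0.1581] feeder [-0.1303 -0.0435] gap 0.0856 F [-0.6 -0.3 -0.9]
pocket [([0.5138, -0.2887], [296.0, 234.7], 0.97), ([0.5183, -0.2259], [300.3, 175.7], 0.93), ([0.5231, -0.1676], [305.5, 113.8], 0.66)]
0.9 [289.7, 137.2] 23009
0.6 [457.9, 104.8] 594
```

View pics/w7o.png

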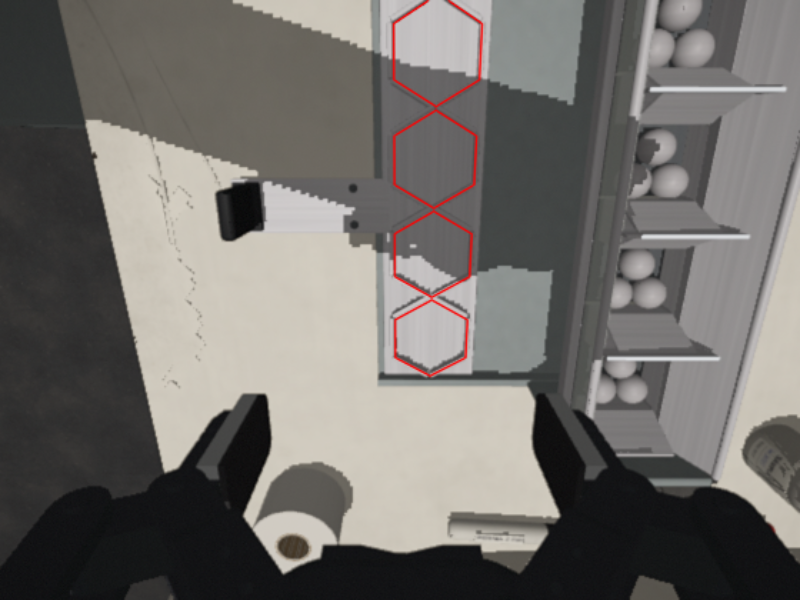

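Run:
```python
from h import *
im=cv2.imread("pics/w7.png"); z=cv2.resize(im[0:275,255:345],None,fx=6,fy=6,interpolation=cv2.INTER_CUBIC)
z=cv2.convertScaleAbs(z,alpha=1.0)
cv2.imwrite("pics/z7a.png",z[:850][:600]); cv2.imwrite("pics/z7b.png",z[600:1200]); cv2.imwrite("pics/z7c.png",z[1050:1650]); print(z.shape)
```

```text
(1650, 540, 3)
```

View pics/z7b.png

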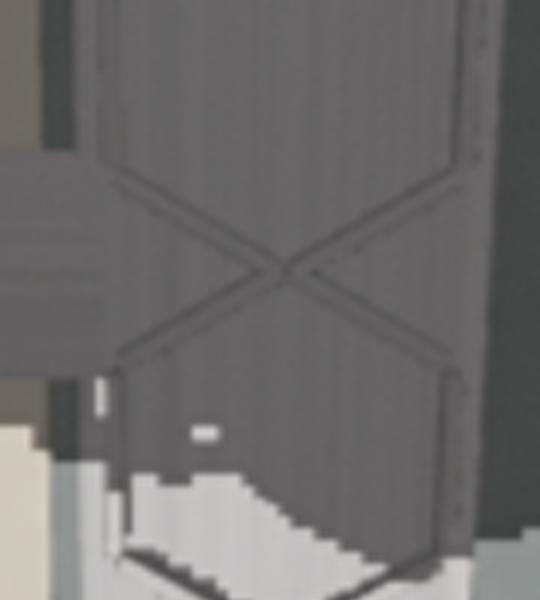

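View pics/z7c.png

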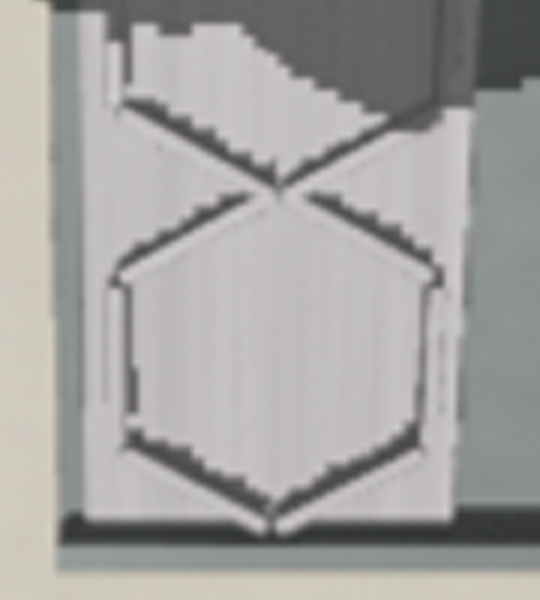

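Run:
```python
from h import *
c=dict(np.load("w7.npz"))
for n,uv,y in [("23",(302.6,145),0),("12",(301.6,206.0),-.061),("c1",(300,262),-.1209)]:
    for z in (.018,.022): print(n,z,np.round(onz(c,uv,z),4), "feeder",np.round(wf(onz(c,uv,z)),4),"exp y",y)
```

```text
23 0.018 [ 0.5202 -0.1956  0.018 ] feeder [-0.1103  0.0007] exp y 0
23 0.022 [ 0.52  -0.195  0.022] feeder [-0.1105  0.0013] exp y 0
12 0.018 [ 0.5194 -0.2559  0.018 ] feeder [-0.1099 -0.0597] exp y -0.061
12 0.022 [ 0.5191 -0.2546  0.022 ] feeder [-0.1102 -0.0583] exp y -0.061
c1 0.018 [ 0.5178 -0.3186  0.018 ] feeder [-0.1103 -0.1224] exp y -0.1209
c1 0.022 [ 0.5175 -0.3165  0.022 ] feeder [-0.1106 -0.1202] exp y -0.1209
```

```bash
sed -i 's/^F=np.array(.*$/F=np.array([.6302,-.1972]); YAW=-.02/' h.py
python3 - <<'E'
from h import *
q=down(YAW)
arm.reach([.44,.07,.16],q)
st(); c,im=shot("wrist","w8"); np.savez("w8.npz",**c)
print("bin",[ (a.tolist(),b.tolist(),k) for a,b,k in spot(c,"wrist","bin_a_c",.02)])
for s in spotter.silhouettes("wrist","bin_a_c"): print(round(s['confidence'],2),s['location'],s['pixels'].sum())
print(arm.get_t())
E
```

```text
t 23.63 tcp [0.4405 0.0685 0.16  ] feeder [-0.195   0.2619] gap 0.0855 F [-0.6 -0.8  0.3]
bin [([0.428, 0.2204], [261.8, 14.1], 0.93)]
0.92 [261.2, 19.5] 2825
23.7833
```

View pics/w8.png

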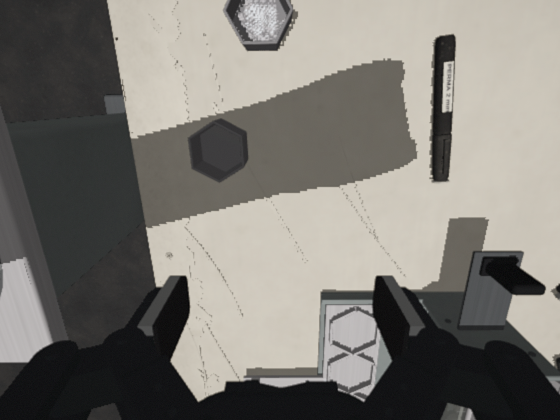

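Run:
```python
from h import *
im=cv2.imread("pics/w8.png"); z=cv2.resize(im[100:200,170:270],None,fx=6,fy=6,interpolation=cv2.INTER_CUBIC)
cv2.imwrite("pics/z8.png",cv2.convertScaleAbs(z,alpha=1.5))
```

View pics/z8.png

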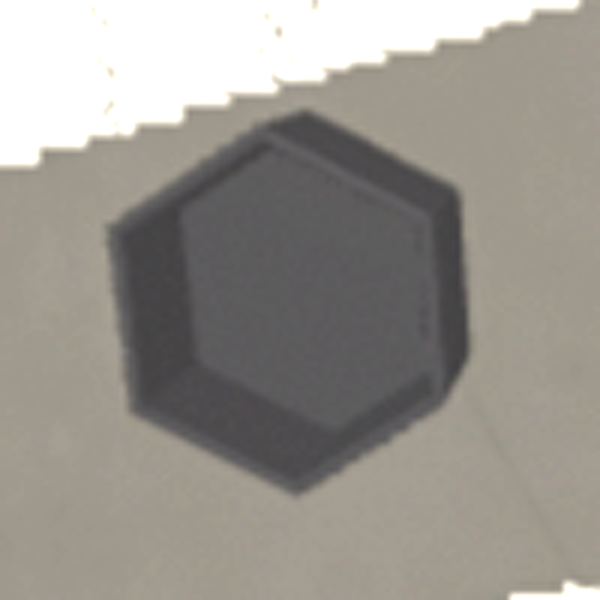

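```bash
cat >> h.py <<'E'
from scipy.optimize import least_squares
def hexfit(c,uv,z=.040,rc=.048/np.sqrt(3),x0=None):
    uv=np.array(uv,float); g=np.array([onz(c,u,z)[:2] for u in uv]); m=g.mean(0)
    d=g-m; ang=np.arctan2(d[:,1],d[:,0]); th0=np.angle(np.mean(np.exp(6j*ang)))/6
    k=np.round((ang-th0)/(np.pi/3))
    f=lambda p: (proj(c,np.c_[p[0]+rc*np.cos(p[2]+k*np.pi/3),p[1]+rc*np.sin(p[2]+k*np.pi/3),np.full(len(k),z)])-uv).ravel()
    s=least_squares(f,[*m,th0]); th=s.x[2]+np.pi/6  # flat normal angle
    th=(th-YAW+np.pi/6)%(np.pi/3)-np.pi/6+YAW
    return s.x[:2],th,np.abs(s.fun).max()
E
python3 - <<'E'
from h import *
c=dict(np.load("w8.npz"))
uv=np.array([(268,130),(437,210),(447,405),(297,495),(132,408),(110,228)])/6+[170,100]
print(hexfit(c,uv)); 
for z in (.0,): print([np.round(onz(c,np.array(u)/6+[170,100],z),4) for u in [(305,112),(458,188),(468,355)]])
E
```

```text
(array([0.38483234, 0.10968288]), np.float64(0.0025870497155049584), np.float64(1.4367434154126215))
[array([0.3835, 0.1365, 0.    ]), array([0.4077, 0.1239, 0.    ]), array([0.4078, 0.0963, 0.    ])]
```

Run:
```python
from h import *
c,im=shot("top"); cv2.imwrite("pics/top8.png",cv2.resize(im[180:290,150:300],None,fx=5,fy=5,interpolation=cv2.INTER_CUBIC))
for p in ([.3848,.1097,.02],[.4286,.0992,.02],[.428,.2204,.02]): print(p,proj(c,p))
for y in np.array([0,1,-1,2,-2,3])*np.pi/3+.0026:
    for z in (.10,.028): print(y,z,planner.ik(W([.3848,.1097,z]),down(y)) is not None)
```

```text
[0.3848, 0.1097, 0.02] [[246.5927682 260.307582 ]]
[0.4286, 0.0992, 0.02] [[249.35782174 248.32966968]]
[0.428, 0.2204, 0.02] [[216.49075123 248.96130021]]
0.0026 0.1 True
0.0026 0.028 True
1.0497975511965976 0.1 True
1.0497975511965976 0.028 True
-1.0445975511965977 0.1 True
-1.0445975511965977 0.028 True
2.0969951023931954 0.1 True
2.0969951023931954 0.028 True
-2.091795102393195 0.1 True
-2.091795102393195 0.028 True
3.1441926535897933 0.1 True
3.1441926535897933 0.028 True
```

View pics/top8.png

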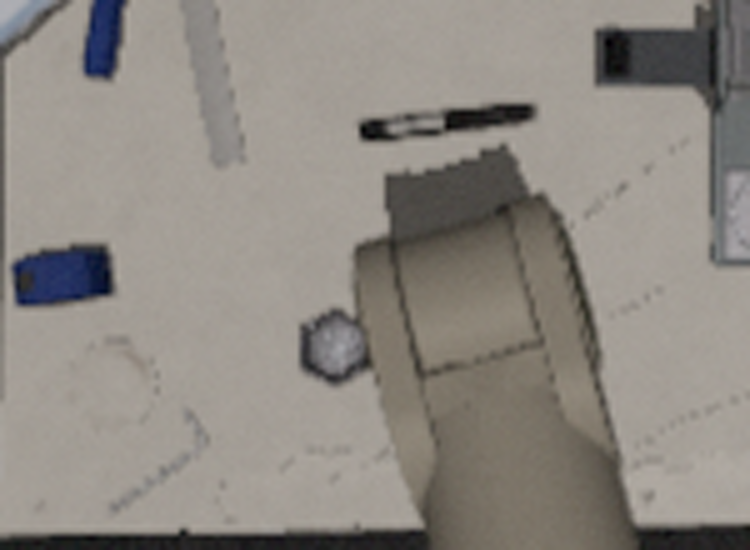

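The near bin was knocked and now sits at (0.385, 0.110). The other is at (0.428, 0.220). Picking the near one first.

```bash
cat >> h.py <<'E'
ZG=.023
def pick(xy,th):
    arm.reach(W([*xy,.11]),down(th))
    r=arm.line_to(W([*xy,ZG]),feed=.12,f_stop=8); st(f"at bin {r}")
    jaws.close(); st("closed")
    arm.line_to(W([*xy,.16]),feed=.2); st("lifted")
def place(k,dx=0,dy=0):
    y=-.0915+.061*(k-1)
    arm.reach(W(fw(-.11+dx,y+dy,.14)),down(YAW))
    arm.line_to(W(fw(-.11+dx,y+dy,ZG+.024)),feed=.15)
    r=arm.line_to(W(fw(-.11+dx,y+dy,ZG+.0135)),feed=.02,f_stop=5); st(f"placed stop={r}, seated cmd z {ZG+.014+DZ:.4f}")
    return r
E
python3 - <<'E'
from h import *
pick([.3848,.1097],.0026)
c,im=shot("wrist","w9")
E
```

```text
at bin False t 25.23 tcp [ 0.3856  0.1099 -0.0149] feeder [-0.2507  0.3021] gap 0.0851 F [ 0.  -0.3 -0.3]
closed t 25.68 tcp [ 0.3854  0.1097 -0.0148] feeder [-0.2509  0.302 ] gap 0.0472 F [-1.  -0.5  7. ]
lifted t 26.51 tcp [0.3841 0.1094 0.1206] feeder [-0.2522  0.3016] gap 0.0472 F [-0.1  0.6 -1.6]
```

View pics/w9.png

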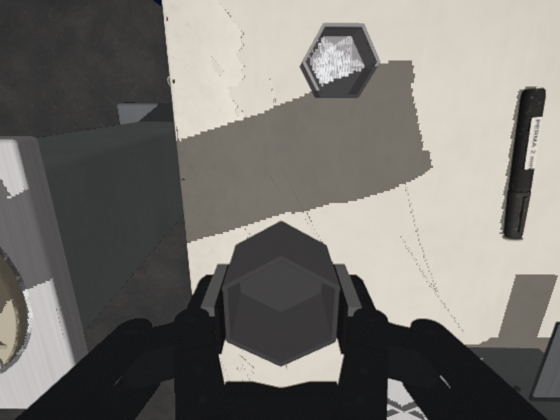

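Run:
```python
from h import *
r=place(1)
c,im=shot("wrist","w10")
```

```text
placed stop=True, seated cmd z -0.0015 t 29.35 tcp [ 0.5187 -0.2865 -0.0007] feeder [-0.1097 -0.0915] gap 0.0471 F [-0.1  0.4  5.8]
```

View pics/w10.png

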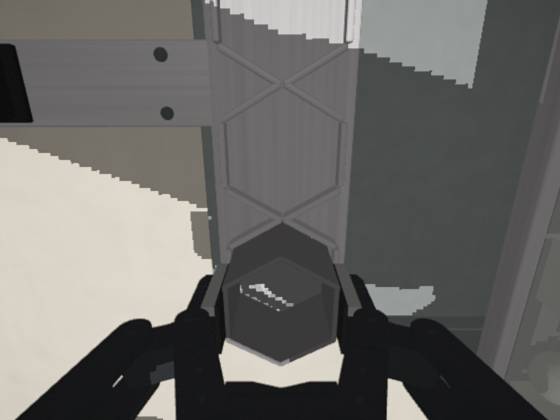

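Run:
```python
from h import *
jaws.release(); arm.line_to(W(fw(-.11,-.0915,.16)),feed=.25)
q=down(YAW)
c,im=shot("wrist","w11"); np.savez("w11.npz",**c); st()
cv2.imwrite("pics/w11z.png",cv2.resize(im[100:400,150:420],None,fx=2,fy=2,interpolation=cv2.INTER_CUBIC))
# go look at bin 2
arm.reach([.44,.115,.16],q)
c,im=shot("wrist","w12"); np.savez("w12.npz",**c)
d=spot(c,"wrist","bin_a_c",.02); print(d)
u=np.round(d[0][1]).astype(int); x0,y0=max(u[0]-50,0),max(u[1]-50,0); print(x0,y0)
cv2.imwrite("pics/z12.png",cv2.resize(im[y0:y0+100,x0:x0+100],None,fx=6,fy=6,interpolation=cv2.INTER_CUBIC))
```

```text
t 30.56 tcp [ 0.5177 -0.2863  0.1207] feeder [-0.1107 -0.0913] gap 0.0853 F [-0.4 -0.5 -0.7]
[(array([0.4287, 0.221 ]), array([264.7,  72.3]), 0.61)]
215 22
```

View pics/w11z.png

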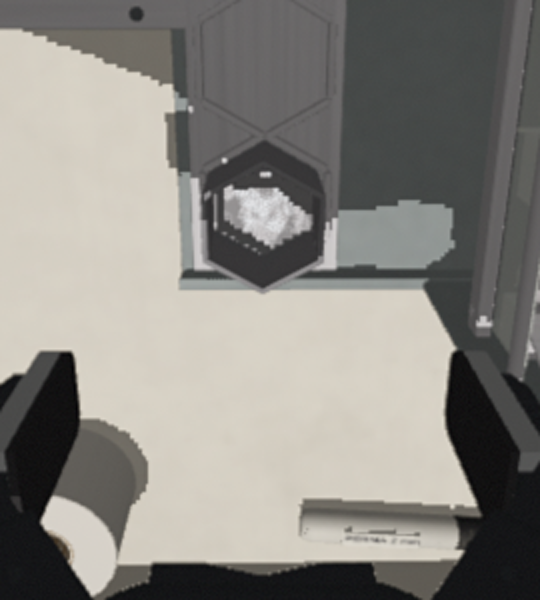

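View pics/z12.png

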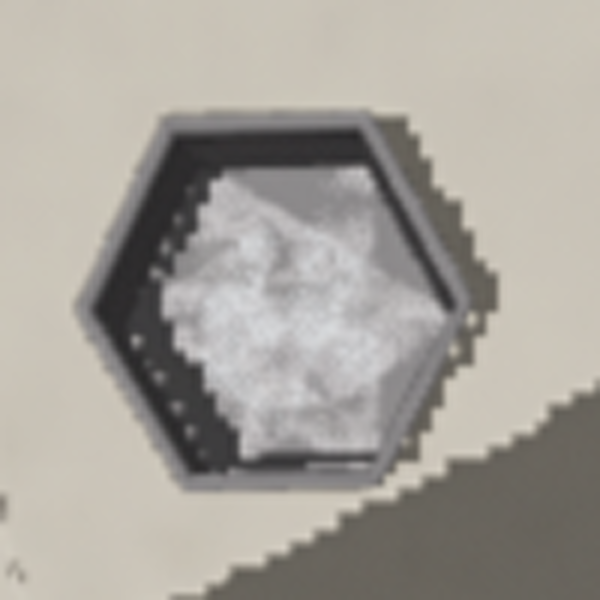

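View pics/w12.png

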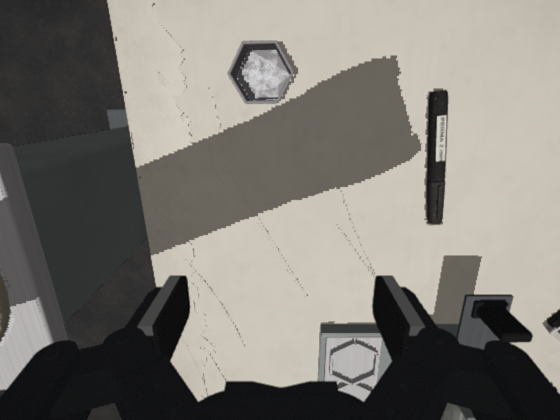

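Run:
```python
from h import *
c=dict(np.load("w12.npz"))
uv=np.array([(165,115),(372,115),(468,303),(378,488),(185,488),(78,305)])/6+[215,22]
xy,th,e=hexfit(c,uv); print(xy,th,e)
c=dict(np.load("w11.npz"))
im=cv2.imread("pics/w11.png"); rc=.048/np.sqrt(3); im2=im.copy()
for z in(.054,):
    h=np.array([fw(-.11+rc*np.cos(a),-.0915+rc*np.sin(a),z) for a in np.pi/2+np.arange(6)*np.pi/3]); cv2.polylines(im2,[np.round(proj(c,h)*16).astype(int)],True,(0,0,255),1,cv2.LINE_AA,4)
cv2.imwrite("pics/w11o.png",cv2.resize(im2[150:270,230:330],None,fx=5,fy=5))
for y in np.array([0,1,-1])*np.pi/3: print(th+y,planner.ik(W([*xy,ZG]),down(th+y)))
```

```text
[0.42627764 0.2190678 ] -0.535986465883786 1.531069872818307
-0.535986465883786 [ 0.08613432  0.41733035 -0.73351739  1.98121434  0.36128311  0.8752204
 -1.37658453]
0.5112110853128117 [ 0.13436987  0.43652278 -0.79393304  1.97944192  0.39963895  0.88654218
 -0.36005652]
-1.5831840170803835 [-0.01753992  0.38442247 -0.6071757   1.9852154   0.28716075  0.85635974
 -2.36401455]
```

View pics/w11o.png

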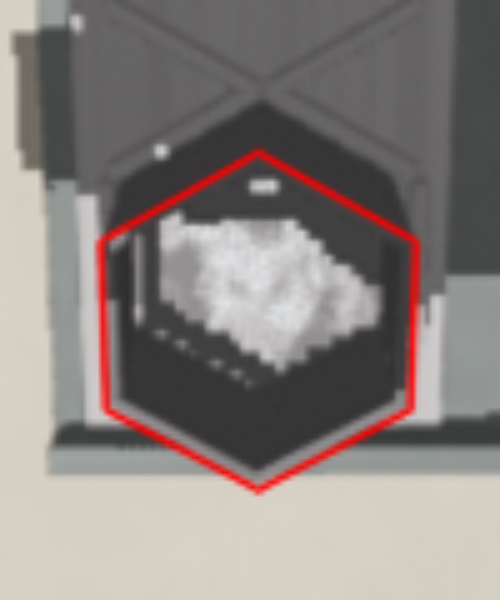

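Run:
```python
from h import *
pick([.4263,.2191],.5112)
if arm.get_finger_gap()>.04:
    r=place(2)
c,im=shot("wrist","w13")
```

```text
at bin False t 33.66 tcp [ 0.4269  0.2193 -0.0148] feeder [-0.2115  0.4124] gap 0.0855 F [0.5 0.1 0.4]
closed t 34.1 tcp [ 0.4269  0.2194 -0.0148] feeder [-0.2116  0.4124] gap 0.0469 F [-0.2 -1.2  6.9]
lifted t 34.93 tcp [0.4257 0.2185 0.1204] feeder [-0.2128  0.4115] gap 0.047 F [ 0.8 -0.1 -0.6]
placed stop=True, seated cmd z -0.0015 t 37.65 tcp [ 0.5201 -0.2257  0.0064] feeder [-0.1095 -0.0307] gap 0.0467 F [ 2.4 -0.2  0.1]
```

View pics/w13.png

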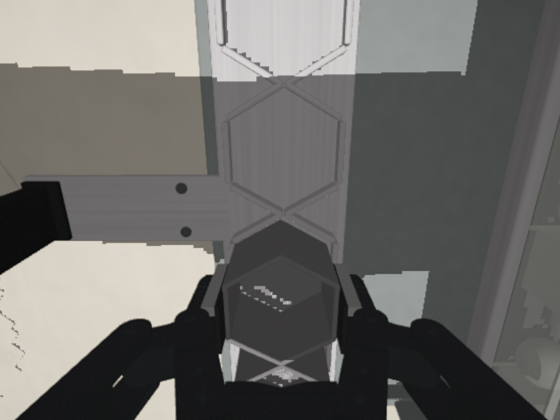

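Run:
```python
from h import *
ok=False
for dx,dy in [(0,.002),(0,.0035),(.0015,.002),(-.0015,.002),(0,-.0015)]:
    y=-.0305+dy
    arm.line_to(W(fw(-.11+dx,y,ZG+.026)),feed=.05)
    r=arm.line_to(W(fw(-.11+dx,y,ZG+.0135)),feed=.02,f_stop=5); st(f"{dx},{dy},{r}")
    if arm.get_tcp_pos()[2]<.001: break
```

```text
0,0.002,True t 38.3 tcp [ 0.52   -0.2237  0.0069] feeder [-0.1097 -0.0287] gap 0.0468 F [-0.2  0.6  6.6]
0,0.0035,True t 38.89 tcp [ 0.5201 -0.2221  0.0071] feeder [-0.1096 -0.0271] gap 0.0471 F [-0.4 -0.5  4.4]
0.0015,0.002,True t 39.48 tcp [ 0.5213 -0.2236  0.007 ] feeder [-0.1083 -0.0286] gap 0.0474 F [-0.  -0.1  5. ]
-0.0015,0.002,True t 40.08 tcp [ 0.5185 -0.2235  0.007 ] feeder [-0.1112 -0.0286] gap 0.0473 F [ 0.7 -0.4  5.2]
0,-0.0015,True t 40.69 tcp [ 0.5198 -0.2269  0.0067] feeder [-0.1098 -0.0319] gap 0.0469 F [-0.6  0.7  5.8]
```

Run:
```python
from h import *
arm.line_to(W(fw(-.11,-.0305,ZG+.024)),feed=.05); st()
c,im=shot("wrist","w14"); np.savez("w14.npz",**c)
a=cv2.imread("pics/w10.png")[190:390,200:360]; b=im[190:390,200:360]
cv2.imwrite("pics/cmp.png",cv2.convertScaleAbs(cv2.resize(np.hstack([a,b]),None,fx=2.5,fy=2.9,interpolation=cv2.INTER_CUBIC),alpha=1.6))
```

```text
t 40.94 tcp [ 0.5195 -0.2253  0.0084] feeder [-0.1101 -0.0303] gap 0.0471 F [-0.9  0.5 -0.6]
```

View pics/cmp.png

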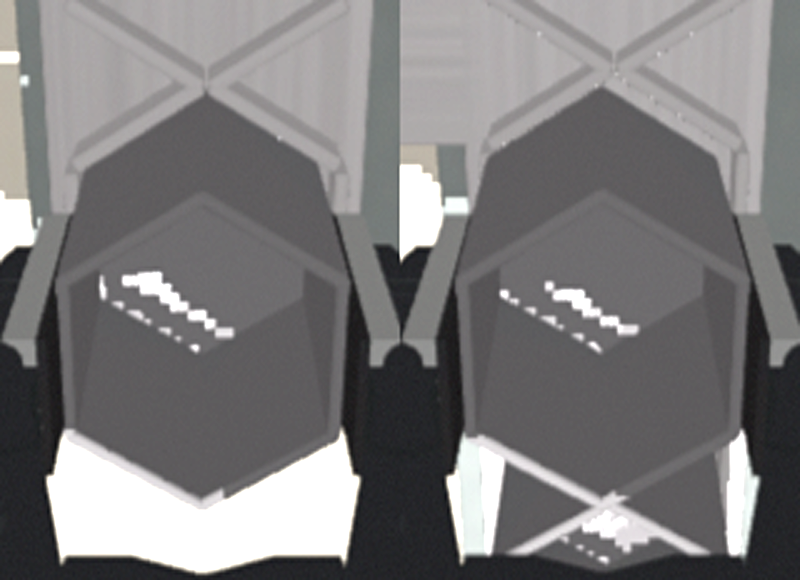

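Run:
```python
from h import *
c=dict(np.load("w14.npz"))
for uv in [(200+215/2.5,190+66/2.9),(200+(605-400)/2.5,190+502/2.9)]:
    print(uv, wf(onz(c,uv,.022)) , wf(onz(c,uv,.054)))
im=cv2.imread("pics/w13.png");
c10=calibration("wrist"); print(c10['xyz'])
for uv in [(200+205/2.5,190+90/2.9)]: # w10, camera shift = tcp shift
    d=dict(c10); d['xyz']=c['xyz']+np.array([.5187,-.2865,-.0007])-np.array([.5195,-.2253,.0084]); print(wf(onz(d,uv,.022)))
```

```text
(286.0, 212.75862068965517) [-0.10765454  0.00028852] [-0.10803953  0.01149487]
(282.0, 363.1034482758621) [-0.10955475 -0.0955883 ] [-0.10954626 -0.06452886]
[ 0.5217096  -0.14071935  0.17641862]
[-0.10927964 -0.06193954]
```

The carriage seems to have crept in by about 2.5 mm: its crossing now reads feeder x -0.1077, against -0.1103 before. I'll shift the placing point to match.

Run:
```python
from h import *
for dx,dy in [(.0025,0),(.003,.001),(.003,-.001),(.0015,0),(.004,0)]:
    y=-.0305+dy
    arm.line_to(W(fw(-.11+dx,y,ZG+.026)),feed=.05)
    r=arm.line_to(W(fw(-.11+dx,y,ZG+.0135)),feed=.02,f_stop=5); st(f"{dx},{dy},{r}")
    if arm.get_tcp_pos()[2]<.002: break
c,im=shot("wrist","w15"); np.savez("w15.npz",**c)
```

```text
0.0025,0,True t 41.79 tcp [ 0.5223 -0.2255 -0.0006] feeder [-0.1073 -0.0305] gap 0.0468 F [ 0.2 -0.1  5.7]
```

View pics/w15.png

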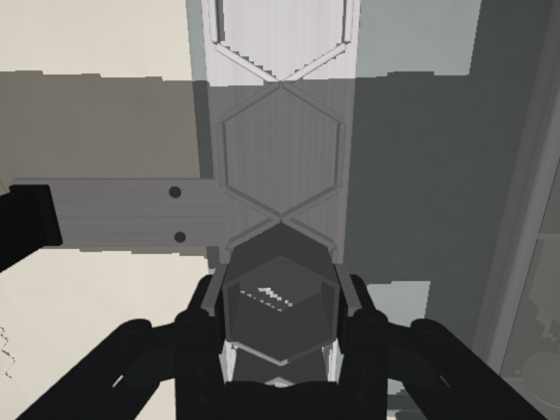

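Run:
```python
from h import *
jaws.release(); arm.line_to(W(fw(-.1075,-.0305,.16)),feed=.25)
c,im=shot("wrist","w16"); np.savez("w16.npz",**c); st()
cv2.imwrite("pics/w16z.png",cv2.resize(im[80:400,150:420],None,fx=1.8,fy=1.8,interpolation=cv2.INTER_CUBIC))
arm.reach(W(fw(-.23,.002,.14)),down(YAW))
c,im=shot("top","top16"); print(spot(c,"top","bin_a_c",.02,.2))
c,im=shot("scene","scene16"); print(spot(c,"scene","bin_a_c",.02,.2)); print(arm.get_t())
```

```text
t 43.0 tcp [ 0.5215 -0.2255  0.1208] feeder [-0.1082 -0.0305] gap 0.085 F [-0.5  0.4 -0.2]
[(array([ 0.5218, -0.2296]), array([337.7, 221.9]), 0.43)]
[(array([ 0.5155, -0.2208]), array([250.7, 290.8]), 0.55)]
43.775
```

View pics/w16z.png

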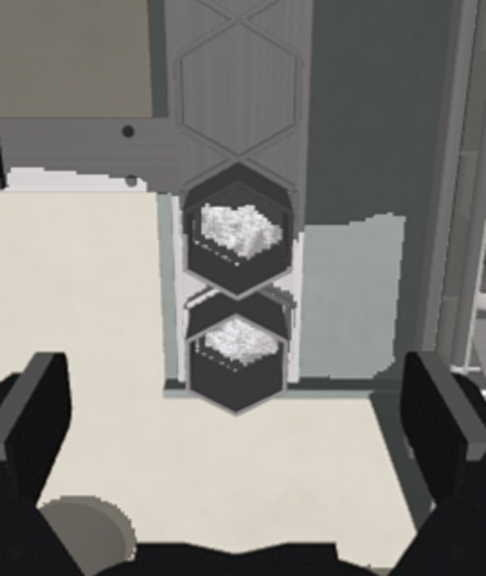

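View pics/scene16.png

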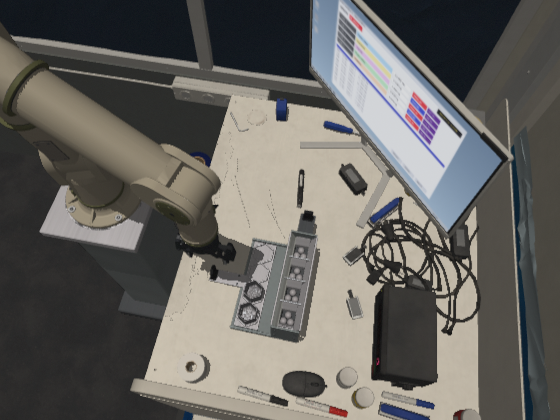

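View pics/top16.png

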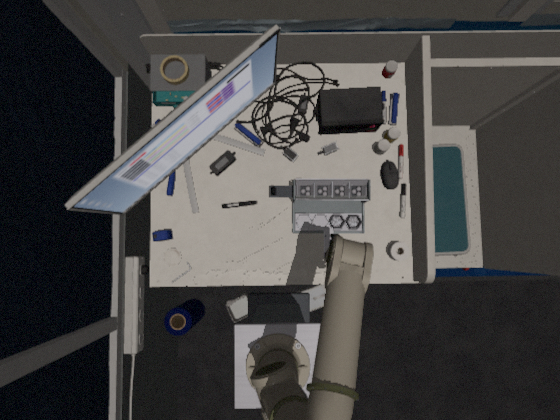

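Both bins are seated in pockets 1 and 2, and there is no third bin on the worktop. Next I'll pull the carriage to its outer stop, then push it fully home.

Run:
```python
from h import *
r=arm.line_to(W(fw(-.23,.002,.042)),feed=.12,f_stop=8); st(f"down {r}")
jaws.close(); st("closed")
r=arm.line_to(W(fw(-.245,.002,.042)),feed=.03,f_stop=12); st(f"out {r}")
r=arm.line_to(W(fw(-.105,.002,.042)),feed=.06,f_stop=14); st(f"in {r}")
c,im=shot("wrist","w17")
```

```text
down False t 44.74 tcp [ 0.4009 -0.1907  0.004 ] feeder [-0.2294  0.0019] gap 0.0854 F [ 0.5 -0.4  0.3]
closed t 45.42 tcp [ 0.4005 -0.1907  0.0037] feeder [-0.2298  0.0019] gap 0.0089 F [-0.7 -0.2  3.6]
out True t 45.7 tcp [ 0.3982 -0.1907  0.0038] feeder [-0.2321  0.0019] gap 0.0089 F [ 2.9 -1.4 -0.6]
in True t 47.33 tcp [ 0.508  -0.1927  0.0038] feeder [-0.1222  0.002 ] gap 0.0091 F [-3.3 -0.3  8.5]
```

View pics/w17.png

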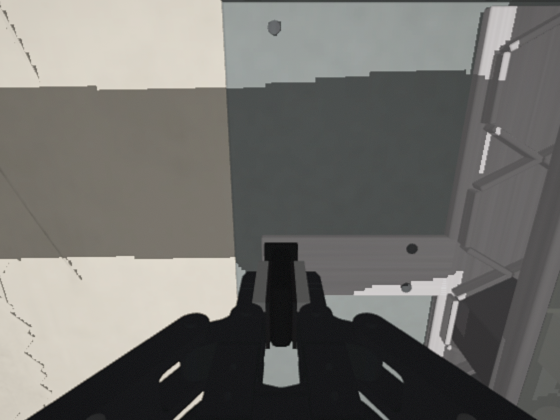

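Run:
```python
from h import *
c,im=shot("wrist"); 
jaws.release(); c,im2=shot("wrist","w18"); st()
print(spot(c,"wrist","carriage_grip",.042))
cv2.imwrite("pics/cmp2.png",np.hstack([im[200:360,220:540],im2[200:360,220:540]]))
```

```text
t 48.21 tcp [ 0.5084 -0.1927  0.0036] feeder [-0.1219  0.0021] gap 0.0853 F [ 0.3 -0.7 -0.9]
[]
```

View pics/cmp2.png

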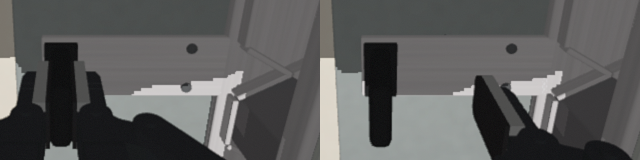

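Run:
```python
from h import *
a=calibration("scene"); b=calibration("top")
def tri(u,v):
    f=lambda P: np.r_[proj(a,P)[0]-u,proj(b,P)[0]-v]
    s=least_squares(f,[.8,.1,.2]); return s.x.round(3),np.abs(s.fun).max().round(1)
for u,v in [((447,232),(278,95)),((447,232),(277,85)),((310,75),(125,213)),((512,158),(277,28))]: print(tri(u,v))
for y in (YAW-np.pi/2,YAW+np.pi/2):
  for yy in (.205,.331): print(y,yy,planner.ik(W(fw(0,yy,.094)),down(y)))
```

```text
(array([ 0.99 , -0.009,  0.152]), np.float64(8.6))
(array([ 0.998, -0.01 ,  0.162]), np.float64(2.3))
(array([0.559, 0.534, 0.086]), np.float64(0.1))
(array([ 1.002, -0.013,  0.518]), np.float64(2.2))
-1.5907963267948966 0.205 [ 0.28830316  0.5624149  -0.49309306  1.51303009  0.28185512  1.13725878
 -1.85020973]
-1.5907963267948966 0.331 [ 0.09834637  0.59984591 -0.51453212  1.46217248  0.30781971  1.16032354
 -2.05523966]
1.5507963267948965 0.205 [ 0.64674434  0.79698384 -1.11253016  1.49609817  0.72740088  1.30426701
  1.01106463]
1.5507963267948965 0.331 [ 0.42155789  0.81937308 -1.09531479  1.44632253  0.73483053  1.32105441
  0.82801009]
```

Run:
```python
from h import *
arm.line_to(W(fw(-.122,.002,.2)),feed=.25)
q=down(YAW-np.pi/2)
arm.reach(W(fw(-.03,.205,.22)),q)
c,im=shot("wrist","w19"); np.savez("w19.npz",**c); st()
print([ (a.tolist(),wf(a).round(4).tolist(),b.tolist(),k) for a,b,k in spot(c,"wrist","gate_grip",.092)])
```

```text
t 50.76 tcp [0.6041 0.0076 0.181 ] feeder [-0.0302  0.2042] gap 0.0855 F [-0.3  0.3 -0.2]
[([0.6355, 0.0088], [0.0012, 0.2061], [279.4, 168.2], 0.79)]
```

View pics/w19.png

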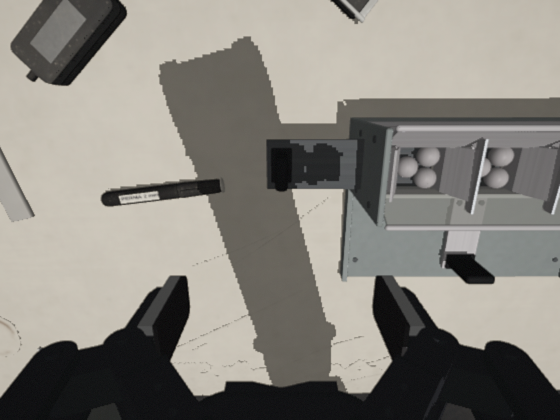

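Run:
```python
from h import *
arm.line_to(W(fw(.001,.206,.20)),feed=.2)
r=arm.line_to(W(fw(.001,.206,.094)),feed=.1,f_stop=6); st(f"down {r}")
jaws.close(); st("closed")
r=arm.line_to(W(fw(.001,.194,.094)),feed=.03,f_stop=10); st(f"zero {r}")
c,im=shot("wrist","w20")
```

```text
down False t 52.35 tcp [0.6359 0.0089 0.0564] feeder [0.0016 0.2061] gap 0.0854 F [-0.7 -0.7 -0.4]
closed t 53.02 tcp [0.6354 0.0085 0.0557] feeder [0.001  0.2058] gap 0.0095 F [-0.7 -1.2  2.9]
zero True t 53.3 tcp [0.6353 0.007  0.0557] feeder [0.001  0.2042] gap 0.0092 F [1.3 1.1 3.5]
```

View pics/w20.png

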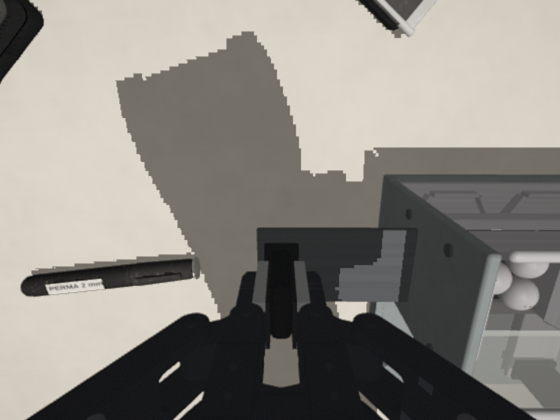

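Run:
```python
from h import *
r=arm.line_to(W(fw(.001,.2045+.126,.094)),feed=.06,f_stop=20); st(f"open {r}")
arm.wait(.6)
c,im=shot("wrist","w21"); shot("scene","scene21"); 
im=cv2.imread("pics/scene21.png"); cv2.imwrite("pics/s21.png",cv2.resize(im[150:350,200:340],None,fx=3,fy=3,interpolation=cv2.INTER_CUBIC))
st()
```

```text
open False t 55.61 tcp [0.6376 0.1324 0.0557] feeder [0.0008 0.3297] gap 0.009 F [-2.5 -2.1  6. ]
 t 56.31 tcp [0.6376 0.1324 0.0557] feeder [0.0009 0.3297] gap 0.009 F [-2.1 -1.   6.4]
```

View pics/w21.png

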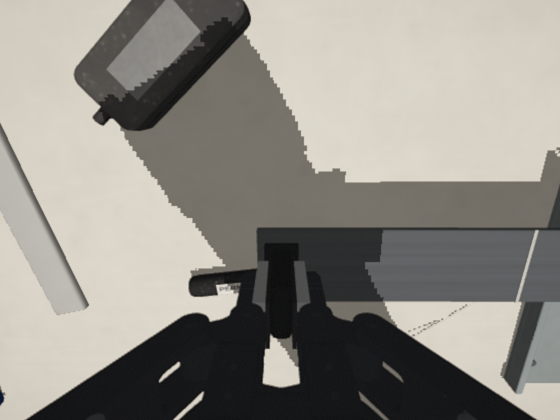

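View pics/s21.png

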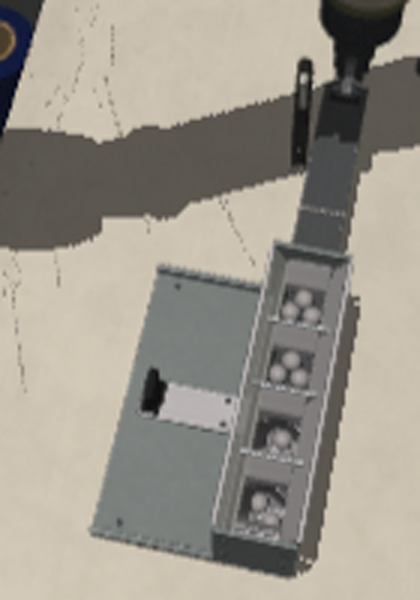

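Run:
```python
from h import *
jaws.release(); arm.line_to(W(fw(.001,.33,.2)),feed=.25)
arm.reach(W(fw(-.10,-.03,.25)),down(YAW-np.pi/2))
c,im=shot("wrist","w22"); np.savez("w22.npz",**c); st()
cv2.imwrite("pics/w22z.png",cv2.resize(im[60:300,100:500],None,fx=2,fy=2,interpolation=cv2.INTER_CUBIC))
```

```text
t 59.07 tcp [ 0.5303 -0.2232  0.2113] feeder [-0.0993 -0.028 ] gap 0.0857 F [ 0.9  0.2 -0.7]
```

View pics/w22.png

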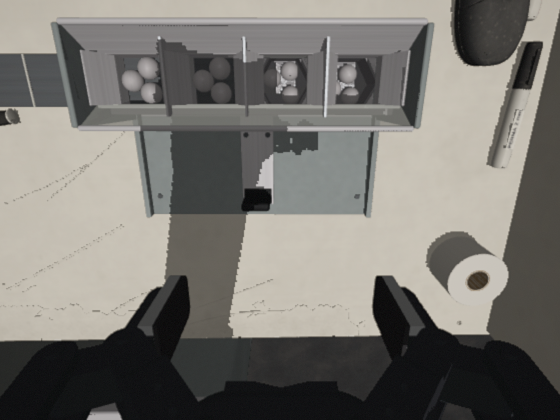

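Run:
```python
from h import *
im=cv2.imread("pics/w22.png"); cv2.imwrite("pics/w22y.png",cv2.resize(im[40:120,240:400],None,fx=5,fy=5,interpolation=cv2.INTER_CUBIC))
```

```text
(no output)
```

View pics/w22y.png

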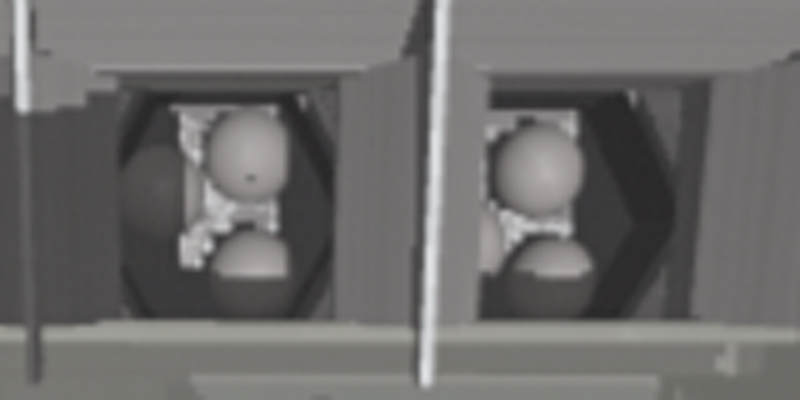

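Both bins now hold three balls each, and chambers 3 and 4 still show three. Shutting the gate.

Run:
```python
from h import *
arm.reach(W(fw(.001,.33,.22)),down(YAW-np.pi/2))
r=arm.line_to(W(fw(.001,.33,.094)),feed=.12,f_stop=6); st(f"down {r}")
jaws.close(); st("closed")
r=arm.line_to(W(fw(.001,.198,.094)),feed=.06,f_stop=12); st(f"shut {r}")
r=arm.line_to(W(fw(.001,.198,.094)),feed=.02,f_stop=12); st(f"shut2 {r}")
c,im=shot("wrist","w23")
jaws.release(); c,im=shot("wrist","w24")
arm.line_to(W(fw(.001,.205,.2)),feed=.25); st()
arm.reach(W(fw(-.10,.08,.25)),down(YAW-np.pi/2))
c,im=shot("wrist","w25"); np.savez("w25.npz",**c)
print([ (a.tolist(),wf(a).round(4).tolist(),b.tolist(),k) for a,b,k in spot(c,"wrist","gate_grip",.092)])
```

```text
down False t 61.67 tcp [0.6384 0.133  0.0565] feeder [0.0016 0.3303] gap 0.0856 F [0.5 0.4 0.8]
closed t 62.34 tcp [0.6378 0.1326 0.0557] feeder [0.001  0.3299] gap 0.0091 F [-1.1 -0.1  1.5]
shut True t 64.27 tcp [0.6354 0.007  0.0556] feeder [0.0012 0.2042] gap 0.0092 F [ 1.  -0.3  3.2]
shut2 True t 64.57 tcp [0.6355 0.0071 0.0557] feeder [0.0012 0.2044] gap 0.0089 F [1.3 0.7 2.9]
 t 65.97 tcp [0.6355 0.0078 0.1622] feeder [0.0012 0.205 ] gap 0.0858 F [-1.1 -0.5 -0.6]
[([0.6318, 0.0087], [-0.0025, 0.2059], [128.7, 81.1], 0.89)]
```

View pics/w25.png

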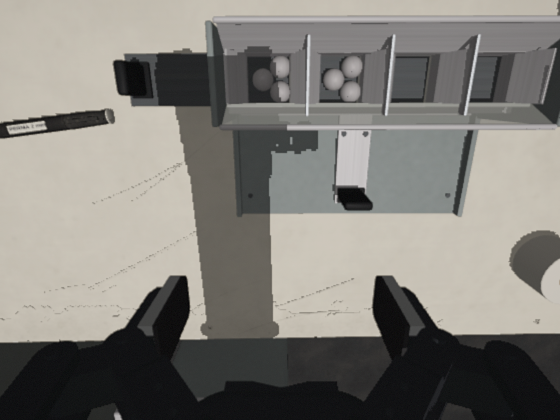

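View pics/w24.png

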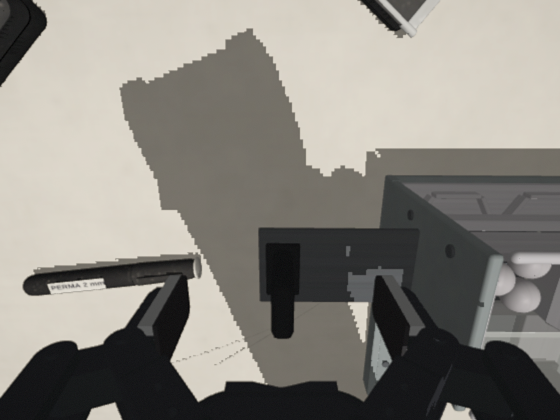

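Run:
```python
from h import *
q=down(YAW)
arm.reach(W(fw(-.122,.002,.2)),q)
r=arm.line_to(W(fw(-.122,.002,.042)),feed=.15,f_stop=6); st(f"down {r}")
jaws.close(); st("closed")
r=arm.line_to(W(fw(-.245,.002,.042)),feed=.05,f_stop=12); st(f"out {r}")
c,im=shot("wrist","w26"); np.savez("w26.npz",**c)
jaws.release(); c,im2=shot("wrist","w27"); st()
cv2.imwrite("pics/cmp3.png",np.hstack([im[150:400,200:560],im2[150:400,200:560]]))
print(planner.ik(W(fw(-.28,.002,.042)),q) is not None)
```

```text
down False t 69.41 tcp [ 0.509  -0.1929  0.0044] feeder [-0.1212  0.0019] gap 0.0856 F [0.6 0.5 0.3]
closed t 70.08 tcp [ 0.508  -0.1928  0.0037] feeder [-0.1222  0.0019] gap 0.0089 F [-3.   0.6  4.6]
out True t 72.03 tcp [ 0.3981 -0.1908  0.0037] feeder [-0.2321  0.0018] gap 0.0092 F [2.7 0.2 0.1]
 t 72.85 tcp [ 0.3993 -0.1912  0.0041] feeder [-0.231   0.0014] gap 0.0855 F [-1.2  1.   0.8]
True
```

View pics/cmp3.png

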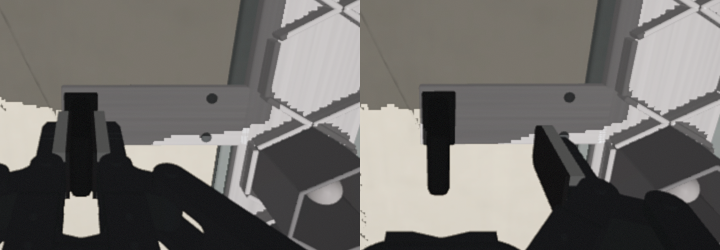

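Run:
```python
from h import *
r=arm.line_to(W(fw(-.28,.002,.042)),feed=.04,f_stop=7); st(f"nudge {r}")
arm.line_to(W(fw(-.245,.002,.042)),feed=.1)
arm.line_to(W(fw(-.24,.002,.2)),feed=.25)
arm.reach(W(fw(-.20,-.06,.23)),down(YAW-np.pi/2))
c,im=shot("wrist","w28"); np.savez("w28.npz",**c); st()
im2=im.copy()
for k,y in enumerate((-.0915,-.0305,.0305,.0915)):
    r=.051/np.sqrt(3); h=np.array([fw(-.11+r*np.cos(a),y+r*np.sin(a),.022) for a in np.pi/2+np.arange(6)*np.pi/3])
    cv2.polylines(im2,[np.round(proj(c,h)*16).astype(int)],True,(0,0,255),1,cv2.LINE_AA,4)
cv2.imwrite("pics/w28z.png",cv2.resize(im2[0:260,140:460],None,fx=2.3,fy=2.3,interpolation=cv2.INTER_CUBIC))
shot("top","top28"); shot("scene","scene28")
```

```text
nudge True t 73.77 tcp [ 0.3606 -0.19    0.0038] feeder [-0.2697  0.0018] gap 0.0856 F [2.4 0.4 1.7]
 t 76.41 tcp [ 0.4288 -0.2528  0.191 ] feeder [-0.2002 -0.0596] gap 0.0856 F [-0.3  0.2 -0.7]
```

View pics/w28z.png

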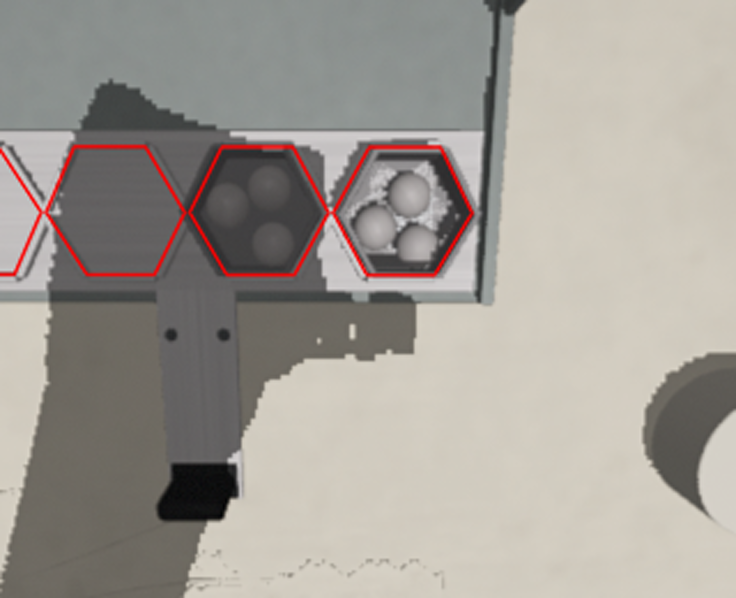

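View pics/scene28.png

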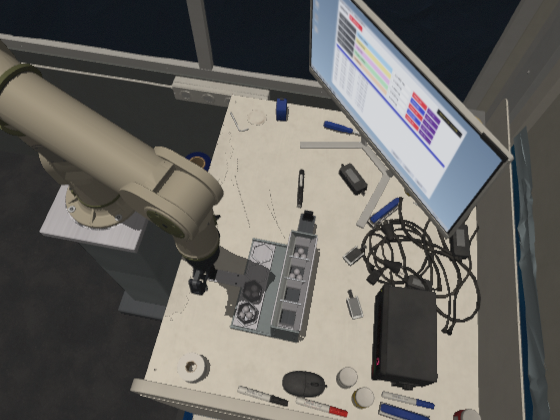

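Everything checks out, so I'm handing in the job.

Run:
```python
from h import *
job.sign_off(); print(arm.get_t())
```

```text
the job is handed in; nothing more can be done
the job is handed in; nothing more can be done
```

The job is done and handed in. Only two bins were on the worktop; they sit in pockets 1 and 2 of the drawn-out carriage, with three balls in each.

I drew the carriage out, seated the bins, and pushed it home, measuring 110 mm of travel. I then opened the gate about 125 mm by its tab, shut it to its stop, and drew the carriage out to its stop again. The clock read about 76 s of the 192 s at the last check.

**Last checks**
- **Balls:** the final close-up shows three in each bin. Chambers 1 and 2 are empty and 3 and 4 still hold three each. No spilled balls show in the pictures.
- **Gate:** its shut position matched the reading from before opening to within 0.5 mm.
- **Other things:** I saw no change to the tape measure, label roll or marker in the pictures, but I did not re-measure them.

**What disagreed or failed along the way**
- **Tool length:** the fingertips stood about 38.5 mm higher than the stated tool frame says. The first grip on the carriage closed on air, so I felt for the worktop and corrected for it.
- **Bin knocked aside:** one bin was shifted about 45 mm before I picked it up. I found it again and took it from there.
- **Carriage creep:** the carriage had crept in about 2.5 mm when I placed the second bin. That bin caught on the pocket rim six times before I measured the shift and it went in. I then pulled the carriage back to its outer stop before pushing it home.

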